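# Lock a movement carrier into the assembly fixture

### The arm

A 6-joint arm with a two-finger parallel gripper is mounted at the origin on a cart in front of the work surface, level with it; the furniture and walls round the work are solid. World frame = base frame: x ahead of the robot, y to its left, z up, the work surface at z = 0. Lengths are in m, angles in degrees, forces in N, time in s.
With the tool pointing down it reaches from about 0.35 to 0.85 m from the base axis. Payload 8.1 kg.
Tool frame: the origin (TCP) lies at the centre of the arm's flange, where the gripper is bolted on; the fingertips stand 173 mm ahead of it and the grasp point (between the pads) lies 155 mm ahead of it (robot.grip_point_offset is the distance from the TCP to the grasp point, in m); z points along the fingers, y is the line along which they close (so a half turn about z gives the same grasp; the last joint's range is limited). The gripper opens to 85 mm and grips with 20 to 120 N. Pads are 22 mm wide; open, the fingers measure 114 mm over their backs; the gripper's body (76 mm by 85 mm) begins 54 mm behind the grasp point. The pads swing forward as they close: fully open they stand 13 mm farther back than shut.
Start: joints at [61.627, 7.471, 85.268, -0, 87.261, -4.893], TCP at [0.239, 0.55, 0.405] pointing down, gripper open.
Joint ranges: [-169.43, 169.43], [-51.17, 129.36], [1.28, 143.12], [-76.62, 256.62], [0, 156.53], [-152.29, 152.29]. Speed limits (degrees/s): [136.94, 136.94, 159.86, 180, 180, 180].

### API

Orientations are given as a 3x3 rotation matrix whose columns are the frame's x, y, z axes.
In Python, from workcell import robot gives the robot as it stands.
- The arm moves only by the tool play_rows, never from a script. Its argument "plan" is text: rows parted by semicolons, each of 7 numbers parted by spaces: the shift along the tool's x, y, z in m, then the turn, a rotation vector about the tool's x, y, z in rad, then the finger opening in m, from 0 to 0.0854. In form: x y z ax ay az gripper; .... A call has exactly 8 rows; each row is the pose to reach, as a shift and turn from the pose commanded when the call began, along the tool's axes at that moment; what a row does not reach only later rows make up. A row lasts 1/10 s, in which the tool goes at most 50 mm and 8.59 degrees, less where a joint would pass 70% of its speed; a pose out of reach is approached as far as the arm can. A call with a gripper value outside its range is refused whole. The fingers move at their own pace and stop on an object; "force" is the grip in N (left out, the last holds). Time passes only in rows, so rows that repeat a pose let the fingers close, or fill a call up. It gives the time, the measured TCP pose, the force, the opening and the grip force at its end, in the units of the state.
- robot.read_state(): the state, without advancing time (a new reading comes with each control period).
- robot.grab_frame(name): name is "scene" or "side" or "wrist"; returns the picture (384x512x3 uint8, red, green, blue); there is no depth.
- robot.camera_info(name): a dict with "camera_matrix" (3x3 intrinsics, pixels), "k1" (the pictures are not rectified: a ray, as slopes to the right and down, at radius r is drawn at 1 + k1 r^2 times it, then the intrinsics apply), "R" (3x3) and "t" (3): a world point X has camera coordinates R X + t. Camera axes: x right, y down, z forward; pixel columns grow to the right and rows downward; lengths in m; the calibration is good to about 2 mm. A picture is of the moment at which its call begins: read the wrist's pose just before it. camera_info takes no time and is no camera call; for the wrist camera it gives the pose at the moment of the call.
- robot.hand_in(): hands the job in; it is judged then, once.
The state is a dict: "t": time; "joints": joint angles; "qvel": joint speeds; "effort": joint torques, N m; "eef_pos": TCP position; "ee_rot": TCP orientation; "wrist_force": force on the tool from outside, world axes, zero at the start; "moment": the same for the moment, N m; "grip_width": finger opening in m; "finger_force": force on a finger pad.
Only numpy, scipy, OpenCV 4.12 (cv2) and the standard library are available. Lean on these libraries where they do the work, as an engineer would, in place of code of your own. Each camera call takes 0.05 s, during which the arm holds its last target. There are 200 camera calls.

### The job

Set the brass movement carrier flat on the bed of the grey fixture, slotted end towards the retaining block, and slide it in under the block's overhang until it is fully home against the back of the pocket. Then press the red-knobbed locking pin all the way down so that it drops through the carrier's slot. The movement is delicate: feel your way and never push the carrier with more than about 12 N, and leave the other things on the bench alone.

Things in the scene. Friction and masses are not known exactly. Their poses are not given: they have to be found in the camera images.
- fixture: Assembly fixture, fixed to the bench: grey base plate 200 x 112 mm, its flat bed 18 mm above the underside. Origin: centre of the underside; x is the sliding direction, from the open bed into the pocket; z up. On its +x end a steel retaining block (84 mm wide, 24 mm above the bed) is clamped firmly in slots, set anywhere up to 14 mm either way along x; this setting is not measured.
- pocket_mouth (a point): Middle of the pocket's mouth on the bed for the block's middle setting: the true mouth lies up to 14 mm nearer or farther along x. Axes as the fixture's; 20 mm from its origin. The pocket runs 22 mm in under the overhang to a nylon stop pad; 54.4 mm wide (2.4 more than the foot), 9.5 mm high (1.5 more). Flared ears 7 mm high reach 17 mm out before it and guide a foot up to 3 mm off centre.
- carrier_grip (a point): Brass movement carrier, 0.28 kg: foot 70 (x) x 52 (y) x 8 mm, on it a grip block 40 (x) x 36 (y) mm up to 28 mm, on that a round watch movement to 35 mm above the underside. This point: centre of the grip block, 18 mm above the underside, 45 mm behind the foot's leading edge (nose, +x) and 25 mm ahead of its tail. x points to the slotted nose, z up. Take it across y by the grip block.
- carrier_slot (a point): Centre of the carrier's slot for the locking pin (7.4 mm in x, 12 mm in y, right through), on top of the foot, 8 mm above the underside; 12 mm behind the nose, 33 mm ahead of carrier_grip. With the carrier home the 6 mm pin and its knob stand exactly over this point. The pin enters only if the slot is within about 1.5 mm.
- lock_pin (a joint): Travel of the locking pin in m: 0 up, 0.010 fully down. It stands on the block, 10 mm in from the mouth, on the centre line; its red knob, 22 mm across, tops out 71 mm above the bench when up, 61 mm when down. It slides stiffly (about 4 N) and stays where left; if the slot is not under it, it stops on the foot at about 0.002.
- blue_handle_driver: Blue-handled screwdriver, 85 mm, lying loose. A bystander.
- tweezers_green: Green tweezers, 124 mm, lying loose. A bystander.
- black_brush: Brush with a black head, 91 mm, lying loose. A bystander.
- movement_holder: Small steel movement holder, 54 x 62 x 16 mm, loose. A bystander.
- tape_roll: Roll of cream tape, 52 mm across, 18 mm high, loose. A bystander.
- loupe: Black eye loupe, 35 mm across, 39 mm high, standing loose. A bystander.
- round_box: Round pink box, 42 mm across, 20 mm high, loose. A bystander.
Things that resemble listed ones, but are neither listed nor needed, are in the scene too. Of the things like the part that bears carrier_grip, leave any that is purple; of the rest the smaller one is meant.

How it is judged:
By the outcome, as a careful person would: the job done as asked, in the order asked, and still so for the second after the job is handed in, with the robot touching nothing.
It also fails if it takes over 70 s, if anything falls off the work surface, if the arm or the gripper's body presses on something with over 40 N, if the wrist force passes 120 N, or if a joint passes its speed limit or range.

## Working session

There is one attempt and no reset: what is moved stays moved. The work goes in short steps, Python scripts to look and compute and a tool call to move; the robot and the scene stay as the last step left them, time stands still between calls to the robot, and variables do not carry over. Pictures are saved under pics/ and viewed, at most 10 in all, crops included, and the job is handed in when it is done.

Besides the shell and the picture viewer there is one more tool, called after "Request:" as name(argument=value, ...), one argument or row to a line, values as JSON. play_rows: Moves the arm, as the interface text tells. Its arguments: {"type":"object","properties":{"plan":{"type":"string"},"force":{"type":"number"}},"required":["plan"]}

```bash
mkdir -p pics
cat > h.py <<'E'
import numpy as np, cv2, json
from workcell import robot
def snap(name,fn,crop=None,scale=1):
    ci=robot.camera_info(name); im=robot.grab_frame(name)
    np.savez('pics/'+fn+'.npz',im=im,K=np.array(ci['camera_matrix']),k1=ci['k1'],R=np.array(ci['R']),t=np.array(ci['t']))
    o=im[...,::-1]
    if crop: o=o[crop[1]:crop[3],crop[0]:crop[2]]
    cv2.imwrite('pics/'+fn+'.png',cv2.resize(o,None,fx=scale,fy=scale,interpolation=cv2.INTER_CUBIC))
def load(fn): return np.load('pics/'+fn+'.npz')
def D(d): return np.array([float(d['k1']),0,0,0])
def unproj(d,uv,z):
    p=cv2.undistortPointsIter(np.array(uv,float).reshape(-1,1,2),d['K'],inv(d),None,None,(3,100,1e-10)).reshape(-1,2)
    c=-d['R'].T@d['t']; r=np.c_[p,np.ones(len(p))]@d['R']
    return c+r*((z-c[2])/r[:,2])[:,None]
def inv(d): return D(d)
def proj(d,X):
    return cv2.projectPoints(np.array(X,float).reshape(-1,1,3),cv2.Rodrigues(d['R'])[0],d['t'],d['K'],D(d))[0].reshape(-1,2)
def st():
    s=robot.read_state(); print({k:np.round(s[k],4).tolist() for k in ('t','joints','eef_pos','ee_rot','wrist_force','moment','grip_width','finger_force')})
    return s
E
python3 - <<'E'
from h import *
for n in ('scene','side','wrist'): snap(n,n+'0',scale=1.5)
a=[cv2.imread(f'pics/{n}0.png') for n in ('scene','side','wrist')]
st()
for n in ('scene','side','wrist'):
    d=load(n+'0'); print(n,np.round(-d['R'].T@d['t'],3),np.round(d['R'][2],2),d['K'][0,0],d['k1'])
E
```

```text
{'t': 0.15, 'joints': [61.6259, 7.5058, 85.3162, -0.0017, 87.2607, -4.8916], 'eef_pos': [0.239, 0.5502, 0.4039], 'ee_rot': [[-0.9172, 0.3985, -0.0007], [0.3985, 0.9172, -0.0013], [0.0001, -0.0014, -1.0]], 'wrist_force': [-0.2949, -0.3785, 0.2139], 'moment': [0.0453, 0.0038, 0.025], 'grip_width': 0.0852, 'finger_force': 0.0}
scene [-0.187 -0.696  0.597] [ 0.68  0.56 -0.47] 386.88964157028477 0.03597576663374265
side [0.322 1.042 0.464] [ 0.2  -0.91 -0.36] 386.19055690268004 -0.007614577356106699
wrist [0.163 0.584 0.373] [ 0.3  -0.13 -0.95] 270.22024801544785 0.014631106188680213
```

View pics/scene0.png

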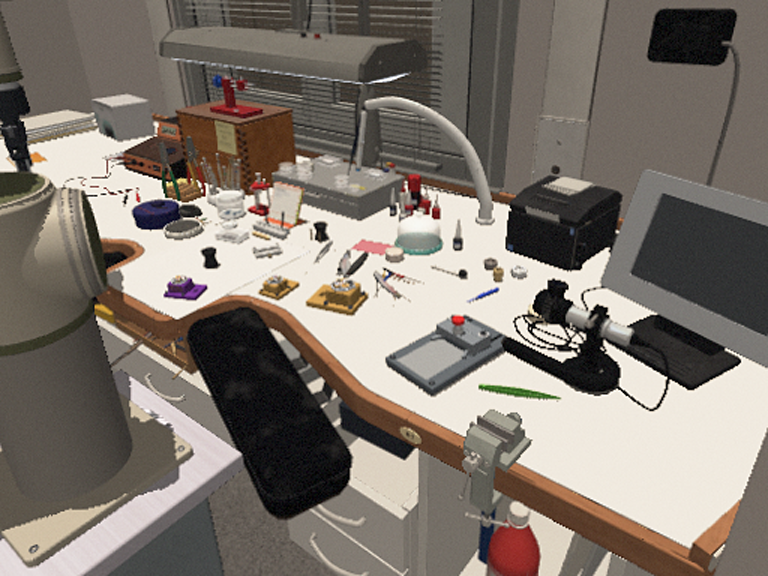

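View pics/side0.png

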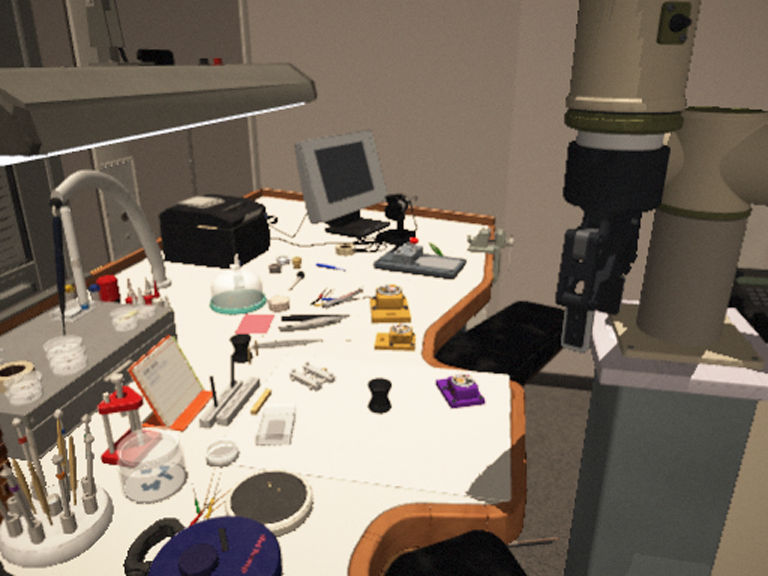

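The scene view shows three carrier-like things: purple (183,289), small brass (278,286) and larger brass (340,294). The fixture is at (445,350) with its red knob at (458,320). All these are 1.5x pixels. I choose the small brass carrier and will check it in a close crop.

Run:
```python
from h import *
d=load('scene0'); im=d['im'][...,::-1]
c=cv2.resize(im[175:270,160:350],None,fx=4,fy=4,interpolation=cv2.INTER_CUBIC)
cv2.imwrite('pics/crop1.png',c)
P=lambda pts,z:print(np.round(unproj(d,np.array(pts)/1.5,z),3).tolist())
P([(278,284),(340,291),(183,287)],.02)
P([(388,357),(432,390)],.018)
P([(458,320)],.071)
s=load('side0')
print(np.round(unproj(s,np.array([(396,335),(390,300),(460,385)])/1.5,.02),3).tolist(),unproj(s,np.array([(413,240)])/1.5,.071))
```

```text
[[0.487, 0.131, 0.02], [0.541, 0.008, 0.02], [0.362, 0.278, 0.02]]
[[0.427, -0.203, 0.018], [0.402, -0.309, 0.018]]
[[0.522, -0.278, 0.071]]
[[0.488, 0.153, 0.02], [0.529, 0.001, 0.02], [0.365, 0.296, 0.02]] [[ 0.5245026  -0.24724484  0.071     ]]
```

View pics/crop1.png

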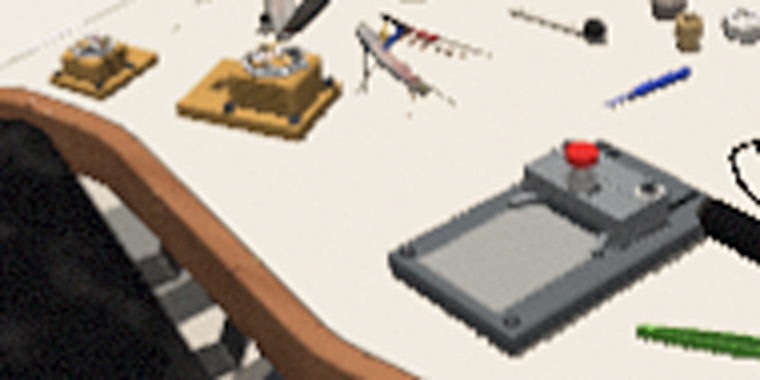

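The crop confirms it: small brass at (100,65), clearly smaller than the large brass one with screws at (262,95), so the small one is the part. The fixture's open bed faces left, and its knob is at (580,155). Next I go above the carrier.

```bash
cat >> h.py <<'E'
from scipy.spatial.transform import Rotation as Ro
from scipy.optimize import least_squares
def down(yaw): # tool y axis at yaw deg in world, z down
    a=np.radians(yaw); y=np.array([np.cos(a),np.sin(a),0]); z=np.array([0,0,-1.]); return np.c_[np.cross(y,z),y,z]
def go(p,R=None):
    s=robot.read_state(); R0=np.array(s['ee_rot']); dp=R0.T@(np.array(p)-s['eef_pos'])
    rv=Ro.from_matrix(R0.T@(R if R is not None else R0)).as_rotvec(); print('shift',np.round(dp,4),'rot',np.round(rv,4), 'deg',np.round(np.degrees(np.linalg.norm(rv)),1))
def tri(d1,u1,d2,u2,g=(.5,0,0)):
    f=lambda X:np.r_[proj(d1,X)[0]-u1,proj(d2,X)[0]-u2]
    r=least_squares(f,np.array(g,float)); return r.x,r.fun
E
python3 - <<'E'
from h import *
a,b=load('scene0'),load('side0')
for u,v in (((277,285),(397,333)),((458,320),(413,240))):
    X,f=tri(a,np.array(u)/1.5,b,np.array(v)/1.5); print(X.round(3),f.round(1))
go([.486,.143,.36])
E
```

```text
[0.489 0.136 0.015] [ 0.1 -0.2  0.1  0.1]
[ 0.529 -0.273  0.064] [-0.2  0.3 -0.3 -0.4]
shift [-0.3888 -0.2749  0.0442] rot [0. 0. 0.] deg 0.0
```

Request:
play_rows(
  plan="-0.39 -0.27 0.04 0 0 0 0.0854;-0.39 -0.27 0.04 0 0 0 0.0854;-0.39 -0.27 0.04 0 0 0 0.0854;-0.39 -0.27 0.04 0 0 0 0.0854;-0.39 -0.27 0.04 0 0 0 0.0854;-0.39 -0.27 0.04 0 0 0 0.0854;-0.39 -0.27 0.04 0 0 0 0.0854;-0.39 -0.27 0.04 0 0 0 0.0854",
)

```text
t: 0.95
eef_pos: [0.4497, 0.2098, 0.3709]
ee_rot: [[-0.917, 0.398, 0.0], [0.398, 0.917, 0.0], [-0.0, 0.0, -1.0]]
wrist_force: [0.5, 1.1, 1.0]
grip_width: 0.0854
finger_force: 0.0
```

Run:
```python
from h import *
st(); go([.486,.138,.36])
```

```text
{'t': 0.95, 'joints': [19.0814, -7.7562, 104.0143, 0.002, 83.7319, -47.4475], 'eef_pos': [0.4497, 0.2098, 0.3709], 'ee_rot': [[-0.9173, 0.3983, 0.0002], [0.3983, 0.9173, 0.0001], [-0.0001, 0.0001, -1.0]], 'wrist_force': [0.4865, 1.0678, 1.0014], 'moment': [0.0153, 0.0542, -0.0187], 'grip_width': 0.0854, 'finger_force': 0.0}
shift [-0.0618 -0.0514  0.0109] rot [0. 0. 0.] deg 0.0
```

Request:
play_rows(
  plan="-0.03 -0.05 0.01 0 0 0 0.0854;-0.03 -0.05 0.01 0 0 0 0.0854;-0.03 -0.05 0.01 0 0 0 0.0854;-0.03 -0.05 0.01 0 0 0 0.0854;-0.03 -0.05 0.01 0 0 0 0.0854;-0.03 -0.05 0.01 0 0 0 0.0854;-0.03 -0.05 0.01 0 0 0 0.0854;-0.03 -0.05 0.01 0 0 0 0.0854",
)

```text
t: 1.75
eef_pos: [0.4567, 0.1545, 0.3612]
ee_rot: [[-0.918, 0.397, 0.0], [0.397, 0.918, 0.0], [-0.0, 0.0, -1.0]]
wrist_force: [1.2, 0.1, 0.2]
grip_width: 0.0852
finger_force: 0.0
```

Run:
```python
from h import *
st(); snap('wrist','w1',scale=1.5)
d=load('w1'); print(proj(d,[[.489,.136,.015]])*1.5)
```

```text
{'t': 1.75, 'joints': [12.5991, -9.7062, 106.7868, 0.0006, 82.9121, -53.9943], 'eef_pos': [0.4567, 0.1545, 0.3612], 'ee_rot': [[-0.9177, 0.3973, 0.0001], [0.3973, 0.9177, 0.0], [-0.0001, 0.0001, -1.0]], 'wrist_force': [1.2364, 0.1335, 0.2186], 'moment': [0.0069, 0.0648, 0.011], 'grip_width': 0.0852, 'finger_force': 0.0}
[[376.19888361 307.95432514]]
```

View pics/w1.png

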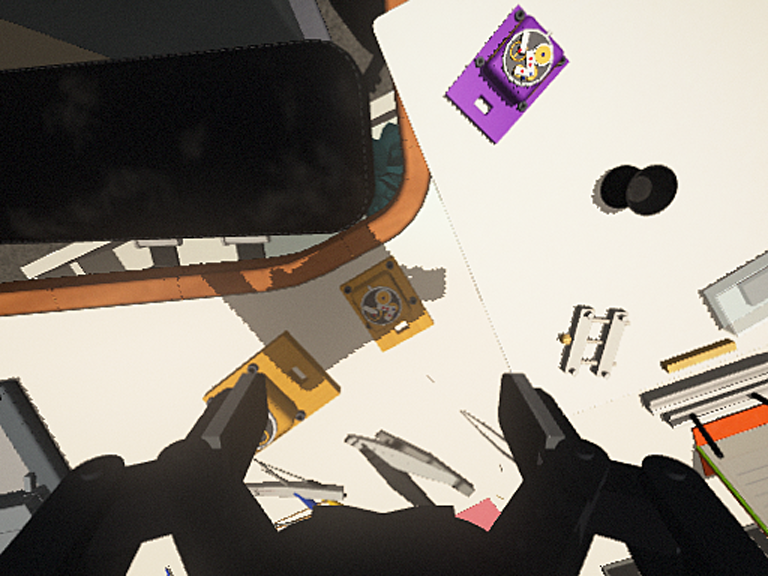

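The wrist picture shows the small carrier at (385,303): movement at (381,305), slot at (402,327), nose towards the lower right. The larger brass one is at (272,385) and the loupe at (638,188). I fit its pose from colour.

```bash
cat >> h.py <<'E'
from scipy.optimize import minimize
def box(x0,x1,hy,z0,z1): return np.array([[x,y,z] for x in (x0,x1) for y in (-hy,hy) for z in (z0,z1)])
CAR=[box(-.025,.045,.026,0,.008),box(-.02,.02,.018,.008,.028)]
def place(P,x,y,yaw,z=0): return P@Ro.from_euler('z',yaw,degrees=True).as_matrix().T+[x,y,z]
def sil(d,p,z=0,k=4):
    m=np.zeros((384*k,512*k),np.uint8)
    for B in CAR:
        q=proj(d,place(B,*p,z)); cv2.fillConvexPoly(m,cv2.convexHull(((q+.5)*k).astype(np.int32)),1)
    return cv2.resize(m.astype(np.float32),(512,384),interpolation=cv2.INTER_AREA)
def fitcar(d,mask,g,z=0):
    mask=mask.astype(np.float32)
    f=lambda v:np.abs(sil(d,(v[0]/1e3,v[1]/1e3,v[2]),z)-mask).sum()
    g=np.array([g[0]*1e3,g[1]*1e3,g[2]])
    r=minimize(f,g,method='Nelder-Mead',options=dict(initial_simplex=g+np.array([[0,0,0],[12,0,0],[0,12,0],[0,0,15]])))
    r=minimize(f,r.x,method='Nelder-Mead',options=dict(initial_simplex=r.x+np.array([[0,0,0],[4,0,0],[0,-4,0],[0,0,6]])))
    return r.x, r.fun/mask.sum()
E
python3 - <<'E'
from h import *
d=load('w1'); hsv=cv2.cvtColor(d['im'],cv2.COLOR_RGB2HSV)
m=((hsv[...,0]>13)&(hsv[...,0]<28)&(hsv[...,1]>130)).astype(np.uint8)
n,l,s,c=cv2.connectedComponentsWithStats(m)
i=l[230:236,232:238]  # near top-left foot part
k=[j for j in range(1,n) if s[j,4]>15 and 222<c[j][0]<292 and 165<c[j][1]<240]
print([(s[j].tolist()) for j in k])
mm=np.isin(l,k).astype(np.uint8); mm=cv2.morphologyEx(mm,cv2.MORPH_CLOSE,np.ones((3,3)))
cs=cv2.findContours(mm,cv2.RETR_EXTERNAL,cv2.CHAIN_APPROX_NONE)[0]; cv2.drawContours(mm,cs,-1,1,-1)
P=unproj(d,np.array([[381,305],[402,327]])/1.5,.02); P2=unproj(d,np.array([[402,327]])/1.5,.008); print(P.round(3),P2.round(3))
a=np.degrees(np.arctan2(*(P2[0]-P[0])[[1,0]])); 
x,e=fitcar(d,mm,(P[0,0],P[0,1],a)); print(x,e, mm.sum())
print('slot px',proj(d,place(np.array([[.033,0,.008]]),x[0]/1e3,x[1]/1e3,x[2]))*1.5)
o=d['im'][...,::-1].copy(); S=sil(d,(x[0]/1e3,x[1]/1e3,x[2]))>.5
o[...,2][S^(mm>0)]=255; cv2.imwrite('pics/f1.png',cv2.resize(o[150:260,200:320],None,fx=4,fy=4))
yaw=x[2]; 
for cand in (yaw-90,yaw+90): go([x[0]/1e3,x[1]/1e3,.30],down(cand))
E
```

```text
[[227, 171, 62, 63, 1340], [251, 195, 8, 8, 43]]
[[0.486 0.141 0.02 ]
 [0.511 0.15  0.02 ]] [[0.516 0.148 0.008]]
[483.88502741 142.46611224   7.74671566] 0.04378848886783515 2111
slot px [[400.68540362 327.75259185]]
shift [-0.0297 -0.0001  0.0611] rot [-0.     -0.      2.5976] deg 148.8
shift [-0.0297 -0.0001  0.0611] rot [ 0.    -0.    -0.544] deg 31.2
```

Run:
```python
from h import *
d=load('w1'); s=robot.read_state(); R=np.array(s['ee_rot']); p=np.array(s['eef_pos'])
print(robot.grip_point_offset)
for z in (.155,.160,.173):
  for x in (-.011,.011):
    print(z,x,(proj(d,[p+R@[x,y,z] for y in (-.0427,.0427)])*1.5).round(0).tolist())
```

```text
0.1547
0.155 -0.011 [[262.0, 429.0], [497.0, 429.0]]
0.155 0.011 [[256.0, 375.0], [502.0, 375.0]]
0.16 -0.011 [[266.0, 420.0], [493.0, 420.0]]
0.16 0.011 [[260.0, 368.0], [498.0, 368.0]]
0.173 -0.011 [[274.0, 400.0], [485.0, 400.0]]
0.173 0.011 [[270.0, 351.0], [489.0, 352.0]]
```

Request:
play_rows(
  plan="-0.03 0 0.06 0 0 -0.14 0.0854;-0.03 0 0.06 0 0 -0.27 0.0854;-0.03 0 0.06 0 0 -0.41 0.0854;-0.03 0 0.06 0 0 -0.544 0.0854;-0.03 0 0.09 0 0 -0.544 0.0854;-0.03 0 0.12 0 0 -0.544 0.0854;-0.03 0 0.12 0 0 -0.544 0.0854;-0.03 0 0.12 0 0 -0.544 0.0854",
)

```text
t: 2.6
eef_pos: [0.4841, 0.1419, 0.241]
ee_rot: [[-0.991, -0.134, -0.002], [-0.134, 0.991, -0.0], [0.002, -0.0, -1.0]]
wrist_force: [0.3, -0.9, -0.2]
grip_width: 0.0855
finger_force: 0.0
```

Request:
play_rows(
  plan="0 0 0.03 0 0 0 0.0854;0 0 0.05 0 0 0 0.0854;0 0 0.062 0 0 0 0.0854;0 0 0.062 0 0 0 0.0854;0 0 0.062 0 0 0 0.06;0 0 0.062 0 0 0 0.045;0 0 0.062 0 0 0 0.038;0 0 0.062 0 0 0 0.03",
  force=30,
)

```text
t: 3.4
eef_pos: [0.4851, 0.1419, 0.1805]
ee_rot: [[-0.991, -0.134, 0.002], [-0.134, 0.991, 0.0], [-0.002, -0.0, -1.0]]
wrist_force: [-0.5, -0.7, 7.9]
grip_width: 0.0351
finger_force: 43.5
```

Request:
play_rows(
  plan="0 0 0 0 0 0 0.02;0 0 0 0 0 0 0.02;0 0 0 0 0 0 0.02;0 0 0 0 0 0 0.02;0 0 0 0 0 0 0.02;0 0 0 0 0 0 0.02;0 0 0 0 0 0 0.02;0 0 0 0 0 0 0.02",
)

```text
t: 4.2
eef_pos: [0.4851, 0.1419, 0.1805]
ee_rot: [[-0.991, -0.134, 0.002], [-0.134, 0.991, 0.0], [-0.002, -0.0, -1.0]]
wrist_force: [-0.6, -1.1, 6.8]
grip_width: 0.0354
finger_force: 43.1
```

Request:
play_rows(
  plan="0 0 -0.02 0 0 0 0.02;0 0 -0.05 0 0 0 0.02;0 0 -0.09 0 0 0 0.02;0 0 -0.13 0 0 0 0.02;0 0 -0.15 0 0 0 0.02;0 0 -0.15 0 0 0 0.02;0 0 -0.15 0 0 0 0.02;0 0 -0.15 0 0 0 0.02",
)

```text
t: 5.0
eef_pos: [0.4835, 0.1417, 0.3266]
ee_rot: [[-0.991, -0.134, -0.004], [-0.134, 0.991, -0.001], [0.004, -0.0, -1.0]]
wrist_force: [0.3, -0.7, -3.7]
grip_width: 0.0356
finger_force: 40.9
```

Run:
```python
from h import *
st(); go([.43,-.25,.33],down(76))
```

```text
{'t': 5.0, 'joints': [10.5071, -4.4908, 105.7077, -0.0011, 79.0084, -87.1815], 'eef_pos': [0.4835, 0.1417, 0.3266], 'ee_rot': [[-0.991, -0.1338, -0.0039], [-0.1338, 0.991, -0.0007], [0.0039, -0.0002, -1.0]], 'wrist_force': [0.3446, -0.6845, -3.6549], 'moment': [0.0265, 0.023, 0.033], 'grip_width': 0.0356, 'finger_force': 40.9406}
shift [ 0.1054 -0.3811 -0.0029] rot [-0.001  -0.0038  0.3785] deg 21.7
```

Carrier held: force is -3.7 N including about 2.7 N of weight.

Request:
play_rows(
  plan="0.013 -0.047 0 0 0 0.05 0.02;0.026 -0.094 0 0 0 0.1 0.02;0.04 -0.14 0 0 0 0.15 0.02;0.053 -0.188 0 0 0 0.2 0.02;0.066 -0.235 0 0 0 0.25 0.02;0.08 -0.28 0 0 0 0.3 0.02;0.093 -0.33 0 0 0 0.35 0.02;0.105 -0.38 0 0 0 0.378 0.02",
)

```text
t: 5.8
eef_pos: [0.4301, -0.2471, 0.3268]
ee_rot: [[-0.97, 0.243, -0.003], [0.243, 0.97, 0.002], [0.003, 0.001, -1.0]]
wrist_force: [1.4, 0.9, -3.0]
grip_width: 0.0354
finger_force: 41.3
```

Request:
play_rows(
  plan="0 0 0 0 0 0 0.02;0 0 0 0 0 0 0.02;0 0 0 0 0 0 0.02;0 0 0 0 0 0 0.02;0 0 0 0 0 0 0.02;0 0 0 0 0 0 0.02;0 0 0 0 0 0 0.02;0 0 0 0 0 0 0.02",
)

```text
t: 6.6
eef_pos: [0.4316, -0.2454, 0.3292]
ee_rot: [[-0.971, 0.241, 0.0], [0.241, 0.971, -0.0], [-0.0, -0.0, -1.0]]
wrist_force: [-0.2, 1.2, -3.3]
grip_width: 0.0353
finger_force: 41.7
```

Run:
```python
from h import *
st(); snap('wrist','w2',scale=1.5)
```

```text
{'t': 6.6, 'joints': [-35.5427, -5.9385, 106.7801, -0.0009, 79.1416, -111.6058], 'eef_pos': [0.4316, -0.2454, 0.3292], 'ee_rot': [[-0.9706, 0.2408, 0.0002], [0.2408, 0.9706, -0.0002], [-0.0003, -0.0001, -1.0]], 'wrist_force': [-0.1778, 1.2115, -3.3362], 'moment': [-0.0153, -0.0164, 0.0085], 'grip_width': 0.0353, 'finger_force': 41.6541}
```

View pics/w2.png

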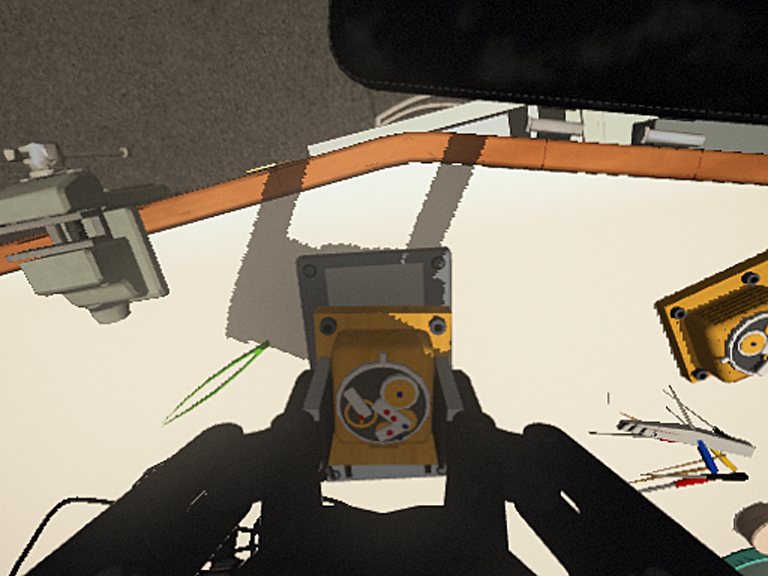

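The wrist view shows the carrier held square, with tail corners at (314,308) and (451,307). The fixture's open end is under it, corners at (297,257) and (452,248), and the block is hidden by the gripper.

Run:
```python
from h import *
d=load('w2')
P=unproj(d,np.array([[297,257],[452,248],[312,358]])/1.5,.018); print(P.round(4).tolist(), np.linalg.norm(P[0]-P[1]))
e=P[1]-P[0]; print('fix yaw from end edge',np.degrees(np.arctan2(e[1],e[0]))-90)
e=P[2]-P[0]; print('from left edge',np.degrees(np.arctan2(e[1],e[0])))
# subpixel: contrast crop
o=d['im'][155:250,185:315,::-1]; o=cv2.convertScaleAbs(o,alpha=1.3)
# scene0/side0 fits: red knob centroid
for n in ('scene0','side0'):
    q=load(n); h=cv2.cvtColor(q['im'],cv2.COLOR_RGB2HSV); m=(((h[...,0]<6)|(h[...,0]>174))&(h[...,1]>170)&(h[...,2]>90)).astype(np.uint8)
    k,l,s,c=cv2.connectedComponentsWithStats(m); 
    print(n,[(s[j].tolist(),c[j].round(1).tolist()) for j in range(1,k) if s[j,4]>10])
```

```text
[[0.403, -0.2997, 0.018], [0.423, -0.1919, 0.018], [0.482, -0.3129, 0.018]] 0.10960931637540648
fix yaw from end edge -10.519652531991966
from left edge -9.525232250943645
scene0 [([141, 70, 32, 7, 100], [157.1, 72.3]), ([131, 111, 5, 15, 28], [133.1, 117.2]), ([125, 112, 2, 11, 17], [125.5, 117.2]), ([272, 117, 9, 10, 73], [275.9, 121.3]), ([167, 121, 13, 5, 36], [172.5, 123.4]), ([280, 134, 7, 8, 34], [283.4, 136.5]), ([270, 137, 5, 4, 11], [272.4, 137.9]), ([288, 139, 5, 7, 27], [290.2, 141.9]), ([302, 211, 8, 6, 38], [305.1, 213.1]), ([326, 351, 33, 33, 904], [342.5, 367.5])]
side0 [([143, 39, 3, 4, 12], [144.0, 40.5]), ([273, 158, 6, 4, 18], [275.3, 159.6]), ([64, 183, 15, 18, 198], [71.4, 191.3]), ([96, 189, 10, 13, 40], [100.8, 196.9]), ([84, 198, 4, 4, 14], [85.5, 199.7]), ([66, 257, 29, 19, 295], [80.4, 267.7]), ([13, 291, 4, 5, 12], [14.6, 293.0]), ([68, 300, 11, 10, 78], [72.8, 304.8]), ([127, 342, 7, 8, 13], [130.2, 345.9])]
```

Run:
```python
from h import *
d=load('w2'); s=robot.read_state(); R=np.array(s['ee_rot']); p=np.array(s['eef_pos'])
zt=p[2]-.1805+.008
P=unproj(d,np.array([[314,308],[451,307]])/1.5,zt); print(((P-p)@R).round(4).tolist())
c=np.array([.413,-.2458]);a=np.radians(-10.2);u=np.array([np.cos(a),np.sin(a)])
q=c+.035*u; print(q); go([*q,.225],down(79.8))
```

```text
[[0.0291, -0.0245, 0.1725], [0.0295, 0.0267, 0.1725]]
[ 0.44744685 -0.25199797]
shift [-0.017  -0.0025  0.1042] rot [-0.0001  0.0003 -0.0654] deg 3.7
```

Request:
play_rows(
  plan="-0.005 0 0.02 0 0 -0.02 0.02;-0.01 0 0.05 0 0 -0.04 0.02;-0.017 -0.0025 0.08 0 0 -0.065 0.02;-0.017 -0.0025 0.1 0 0 -0.065 0.02;-0.017 -0.0025 0.104 0 0 -0.065 0.02;-0.017 -0.0025 0.104 0 0 -0.065 0.02;-0.017 -0.0025 0.104 0 0 -0.065 0.02;-0.017 -0.0025 0.104 0 0 -0.065 0.02",
)

```text
t: 7.45
eef_pos: [0.448, -0.2527, 0.2269]
ee_rot: [[-0.984, 0.178, 0.002], [0.178, 0.984, -0.002], [-0.003, -0.001, -1.0]]
wrist_force: [-0.4, 0.6, -2.9]
grip_width: 0.0356
finger_force: 41.6
```

Run:
```python
from h import *
st(); snap('scene','s3'); snap('side','e3'); snap('wrist','w3')
d=load('w3')['im'][110:330,150:350,::-1]
e=load('s3')['im'][190:270,250:350,::-1]
A=cv2.resize(d,(500,550),interpolation=cv2.INTER_CUBIC); B=cv2.resize(e,(300,240),interpolation=cv2.INTER_CUBIC)
f=load('e3')['im'][140:200,235:325,::-1]; C=cv2.resize(f,(300,200),interpolation=cv2.INTER_CUBIC)
o=np.zeros((550,800,3),np.uint8); o[:,:500]=A; o[:240,500:]=B; o[250:450,500:]=C
cv2.imwrite('pics/m3.png',o)
```

```text
{'t': 7.45, 'joints': [-35.1354, 3.612, 108.8314, -0.0015, 67.3868, -114.8885], 'eef_pos': [0.448, -0.2527, 0.2269], 'ee_rot': [[-0.984, 0.1779, 0.0024], [0.1779, 0.9841, -0.0017], [-0.0027, -0.0013, -1.0]], 'wrist_force': [-0.4019, 0.5526, -2.8827], 'moment': [0.0215, -0.0083, 0.0181], 'grip_width': 0.0356, 'finger_force': 41.6478}
```

View pics/m3.png

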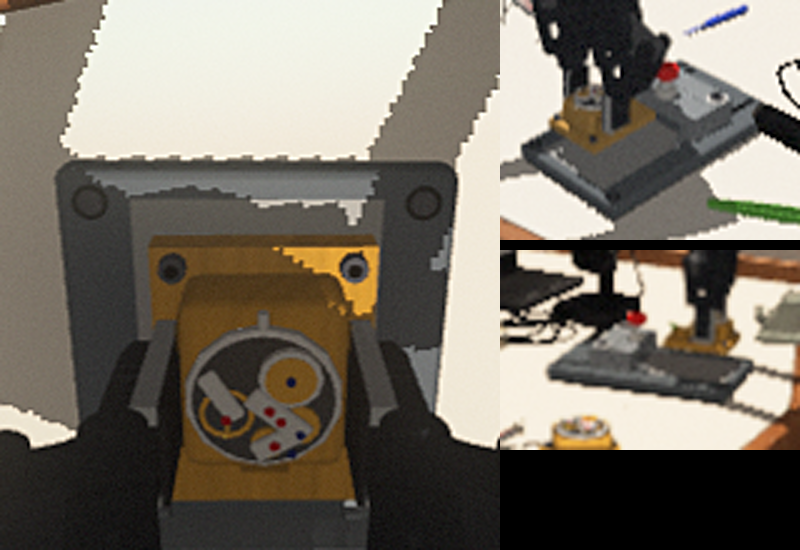

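The left panel shows the fixture end square in the image. Fixture corner screws are at (89,203) and (424,202); carrier tail corners are at (149,238) and (379,238) and its screws at (172,268) and (355,268). The carrier sits a little right of centre and hovers over the bed. The right panels show the red knob and the block just ahead.

Run:
```python
from h import *
d=load('w3'); s=robot.read_state(); R=np.array(s['ee_rot']); p=np.array(s['eef_pos'])
px=lambda q:np.array(q,float)/2.5+[150,110]
U=lambda q,z:((unproj(d,px(q),z)-p)@R).round(4).tolist()
zb=p[2]-.1805
print('fixture screws',U([(89,203),(424,202)],.018),'corners',U([(57,185),(457,185)],.018),'end',U([(257,163)],.010))
print('carrier screws',U([(172,268),(355,268)],zb+.009),'tail top',U([(149,247),(379,247)],zb+.008), 'tail bot',U([(149,238),(379,238)],zb))
# knob from scene & side now
res=[]
for n,g in (('s3',(305,213)),('e3',(275,160))):
    q=load(n); h=cv2.cvtColor(q['im'],cv2.COLOR_RGB2HSV); m=(((h[...,0]<6)|(h[...,0]>174))&(h[...,1]>150)&(h[...,2]>80)).astype(np.uint8)
    k,l,t,c=cv2.connectedComponentsWithStats(m); j=min(range(1,k),key=lambda j:np.hypot(*(c[j]-g))); print(t[j],c[j]); res+=[q,c[j]]
X,f=tri(*res); print(X.round(4),f.round(2),'in tool',((X-p)@R).round(4))
```

```text
fixture screws [[0.0255, -0.0469, 0.2082], [0.0259, 0.0454, 0.2081]] corners [[0.0307, -0.0552, 0.2082], [0.0307, 0.054, 0.2081]] end [[0.0348, -0.0006, 0.2162]]
carrier screws [[0.022, -0.0195, 0.1715], [0.022, 0.0218, 0.1714]] tail top [[0.0267, -0.0246, 0.1725], [0.0267, 0.0272, 0.1724]] tail bot [[0.0258, -0.026, 0.1805], [0.0258, 0.0285, 0.1804]]
[302 211   8   6  33] [305.60606061 213.39393939]
[273 158   6   4  16] [275.25   159.8125]
[ 0.5297 -0.2735  0.0647] [-0.12  0.21 -0.21 -0.28] in tool [-0.0841 -0.006   0.1617]
```

Request:
play_rows(
  plan="0 -0.002 0.01 0 0 0 0.02;0 -0.002 0.016 0 0 0 0.02;0 -0.002 0.02 0 0 0 0.02;0 -0.002 0.023 0 0 0 0.02;0 -0.002 0.023 0 0 0 0.02;0 -0.002 0.023 0 0 0 0.02;0 -0.002 0.023 0 0 0 0.02;0 -0.002 0.023 0 0 0 0.02",
)

```text
t: 8.4
eef_pos: [0.4471, -0.2543, 0.2024]
ee_rot: [[-0.984, 0.178, 0.0], [0.178, 0.984, -0.0], [-0.001, -0.0, -1.0]]
wrist_force: [0.1, -0.5, -3.8]
grip_width: 0.0355
finger_force: 41.7
```

Request:
play_rows(
  plan="0 0 0.001 0 0 0 0.02;0 0 0.002 0 0 0 0.02;0 0 0.0025 0 0 0 0.02;0 0 0.003 0 0 0 0.02;0 0 0.003 0 0 0 0.02;0 0 0.003 0 0 0 0.02;0 0 0.003 0 0 0 0.02;0 0 0.003 0 0 0 0.02",
)

```text
t: 9.2
eef_pos: [0.447, -0.2542, 0.1991]
ee_rot: [[-0.984, 0.178, 0.0], [0.178, 0.984, -0.0], [-0.0, -0.0, -1.0]]
wrist_force: [-0.7, 0.2, -3.2]
grip_width: 0.0354
finger_force: 41.7
```

Request:
play_rows(
  plan="0 0 0.0003 0 0 0 0.02;0 0 0.0006 0 0 0 0.02;0 0 0.0008 0 0 0 0.02;0 0 0.0008 0 0 0 0.02;0 0 0.0008 0 0 0 0.02;0 0 0.0008 0 0 0 0.02;0 0 0.0008 0 0 0 0.02;0 0 0.0008 0 0 0 0.02",
)

```text
t: 10.0
eef_pos: [0.447, -0.2542, 0.1985]
ee_rot: [[-0.984, 0.178, 0.0], [0.178, 0.984, -0.0], [-0.0, -0.0, -1.0]]
wrist_force: [-3.0, 2.0, 5.3]
grip_width: 0.0356
finger_force: 43.3
```

Request:
play_rows(
  plan="0 0 -0.0004 0 0 0 0.02;-0.002 0 -0.0004 0 0 0 0.02;-0.005 0 -0.0004 0 0 0 0.02;-0.008 0 -0.0004 0 0 0 0.02;-0.01 0 -0.0004 0 0 0 0.02;-0.012 0 -0.0004 0 0 0 0.02;-0.012 0 -0.0004 0 0 0 0.02;-0.012 0 -0.0004 0 0 0 0.02",
)

```text
t: 10.8
eef_pos: [0.4589, -0.2563, 0.1986]
ee_rot: [[-0.984, 0.178, 0.0], [0.178, 0.984, 0.0], [-0.0, 0.0, -1.0]]
wrist_force: [-0.2, 0.1, -2.5]
grip_width: 0.0351
finger_force: 41.8
```

Request:
play_rows(
  plan="-0.0005 0 0 0 0 0 0.02;-0.001 0 0 0 0 0 0.02;-0.0015 0 0 0 0 0 0.02;-0.002 0 0 0 0 0 0.02;-0.0025 0 0 0 0 0 0.02;-0.003 0 0 0 0 0 0.02;-0.003 0 0 0 0 0 0.02;-0.003 0 0 0 0 0 0.02",
)

```text
t: 11.6
eef_pos: [0.4617, -0.2568, 0.1987]
ee_rot: [[-0.984, 0.178, -0.0], [0.178, 0.984, 0.0], [0.0, 0.0, -1.0]]
wrist_force: [0.1, 0.0, -2.9]
grip_width: 0.0352
finger_force: 41.7
```

Riding just off the bed with no side load. I continue in small steps through the ears.

Request:
play_rows(
  plan="-0.0005 0 0 0 0 0 0.02;-0.001 0 0 0 0 0 0.02;-0.0015 0 0 0 0 0 0.02;-0.002 0 0 0 0 0 0.02;-0.0025 0 0 0 0 0 0.02;-0.003 0 0 0 0 0 0.02;-0.0035 0 0 0 0 0 0.02;-0.004 0 0 0 0 0 0.02",
)

```text
t: 12.4
eef_pos: [0.4657, -0.2576, 0.1987]
ee_rot: [[-0.984, 0.178, 0.0], [0.178, 0.984, -0.0], [-0.0, -0.0, -1.0]]
wrist_force: [-0.7, 0.7, -2.2]
grip_width: 0.0353
finger_force: 41.7
```

Run:
```python
from h import *
st(); snap('wrist','w4')
d=load('w4')['im'][110:330,150:350,::-1]
cv2.imwrite('pics/w4.png',cv2.resize(d,(500,550),interpolation=cv2.INTER_CUBIC))
```

```text
{'t': 12.4, 'joints': [-34.4644, 8.7437, 106.631, 0.0, 64.6216, -114.2186], 'eef_pos': [0.4657, -0.2576, 0.1987], 'ee_rot': [[-0.9841, 0.1779, 0.0001], [0.1779, 0.9841, -0.0], [-0.0001, -0.0, -1.0]], 'wrist_force': [-0.6527, 0.6697, -2.2302], 'moment': [0.0114, 0.0022, 0.0369], 'grip_width': 0.0353, 'finger_force': 41.7333}
```

View pics/w4.png

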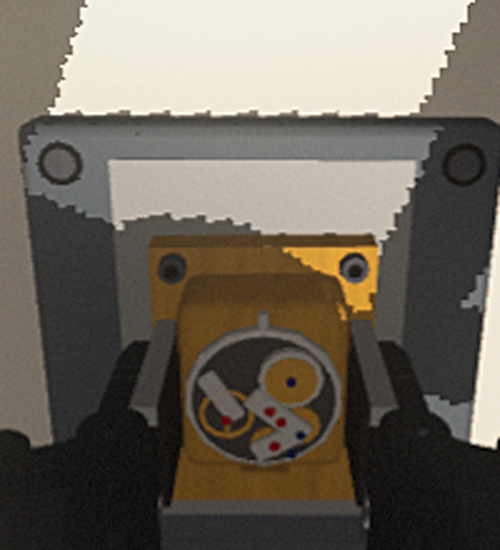

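The close view shows fixture screws at (60,163) and (464,164) and carrier screws at (172,268) and (355,268). The carrier is square and within 0.5 mm of the centre line.

Request:
play_rows(
  plan="-0.0005 -0.0004 0 0 0 0 0.02;-0.001 -0.0004 0 0 0 0 0.02;-0.0015 -0.0004 0 0 0 0 0.02;-0.002 -0.0004 0 0 0 0 0.02;-0.0025 -0.0004 0 0 0 0 0.02;-0.003 -0.0004 0 0 0 0 0.02;-0.0035 -0.0004 0 0 0 0 0.02;-0.004 -0.0004 0 0 0 0 0.02",
)

```text
t: 13.25
eef_pos: [0.4696, -0.2587, 0.1987]
ee_rot: [[-0.984, 0.178, -0.0], [0.178, 0.984, -0.0], [0.0, -0.0, -1.0]]
wrist_force: [-0.0, 1.4, -2.7]
grip_width: 0.0353
finger_force: 41.7
```

Request:
play_rows(
  plan="-0.0005 0 0 0 0 0 0.02;-0.001 0 0 0 0 0 0.02;-0.0015 0 0 0 0 0 0.02;-0.002 0 0 0 0 0 0.02;-0.0025 0 0 0 0 0 0.02;-0.003 0 0 0 0 0 0.02;-0.003 0 0 0 0 0 0.02;-0.003 0 0 0 0 0 0.02",
)

```text
t: 14.05
eef_pos: [0.4725, -0.2592, 0.1987]
ee_rot: [[-0.984, 0.178, 0.0], [0.178, 0.984, -0.0], [-0.0, -0.0, -1.0]]
wrist_force: [-0.5, -0.5, -3.4]
grip_width: 0.0353
finger_force: 41.7
```

Request:
play_rows(
  plan="-0.0005 0 0 0 0 0 0.02;-0.001 0 0 0 0 0 0.02;-0.0015 0 0 0 0 0 0.02;-0.002 0 0 0 0 0 0.02;-0.0025 0 0 0 0 0 0.02;-0.003 0 0 0 0 0 0.02;-0.003 0 0 0 0 0 0.02;-0.003 0 0 0 0 0 0.02",
)

```text
t: 14.85
eef_pos: [0.4755, -0.2597, 0.1987]
ee_rot: [[-0.984, 0.178, -0.0], [0.178, 0.984, 0.0], [0.0, 0.0, -1.0]]
wrist_force: [0.4, -0.3, -3.6]
grip_width: 0.0354
finger_force: 41.7
```

Request:
play_rows(
  plan="-0.0005 0 0 0 0 0 0.02;-0.001 0 0 0 0 0 0.02;-0.0015 0 0 0 0 0 0.02;-0.002 0 0 0 0 0 0.02;-0.0025 0 0 0 0 0 0.02;-0.003 0 0 0 0 0 0.02;-0.003 0 0 0 0 0 0.02;-0.003 0 0 0 0 0 0.02",
)

```text
t: 15.65
eef_pos: [0.4784, -0.2602, 0.1987]
ee_rot: [[-0.984, 0.178, -0.0], [0.178, 0.984, -0.0], [0.0, -0.0, -1.0]]
wrist_force: [-0.3, 0.4, -2.8]
grip_width: 0.0352
finger_force: 41.7
```

Request:
play_rows(
  plan="-0.0005 0 0 0 0 0 0.02;-0.001 0 0 0 0 0 0.02;-0.0015 0 0 0 0 0 0.02;-0.002 0 0 0 0 0 0.02;-0.0025 0 0 0 0 0 0.02;-0.003 0 0 0 0 0 0.02;-0.003 0 0 0 0 0 0.02;-0.003 0 0 0 0 0 0.02",
)

```text
t: 16.45
eef_pos: [0.4813, -0.2608, 0.1987]
ee_rot: [[-0.984, 0.178, -0.0], [0.178, 0.984, 0.0], [0.0, -0.0, -1.0]]
wrist_force: [-0.4, 0.5, -3.8]
grip_width: 0.0357
finger_force: 41.7
```

Request:
play_rows(
  plan="-0.0005 0 0 0 0 0 0.02;-0.001 0 0 0 0 0 0.02;-0.0015 0 0 0 0 0 0.02;-0.002 0 0 0 0 0 0.02;-0.0025 0 0 0 0 0 0.02;-0.003 0 0 0 0 0 0.02;-0.003 0 0 0 0 0 0.02;-0.003 0 0 0 0 0 0.02",
)

```text
t: 17.25
eef_pos: [0.4843, -0.2613, 0.1987]
ee_rot: [[-0.984, 0.178, 0.0], [0.178, 0.984, -0.0], [-0.0, -0.0, -1.0]]
wrist_force: [-1.3, -0.4, -3.4]
grip_width: 0.035
finger_force: 41.7
```

Request:
play_rows(
  plan="-0.0005 0 0 0 0 0 0.02;-0.001 0 0 0 0 0 0.02;-0.0015 0 0 0 0 0 0.02;-0.002 0 0 0 0 0 0.02;-0.0025 0 0 0 0 0 0.02;-0.003 0 0 0 0 0 0.02;-0.003 0 0 0 0 0 0.02;-0.003 0 0 0 0 0 0.02",
)

```text
t: 18.05
eef_pos: [0.4873, -0.2618, 0.1987]
ee_rot: [[-0.984, 0.178, 0.0], [0.178, 0.984, -0.0], [-0.0, -0.0, -1.0]]
wrist_force: [0.6, -1.3, -3.0]
grip_width: 0.0352
finger_force: 41.7
```

Request:
play_rows(
  plan="-0.0005 0 0 0 0 0 0.02;-0.001 0 0 0 0 0 0.02;-0.0015 0 0 0 0 0 0.02;-0.002 0 0 0 0 0 0.02;-0.0025 0 0 0 0 0 0.02;-0.003 0 0 0 0 0 0.02;-0.003 0 0 0 0 0 0.02;-0.003 0 0 0 0 0 0.02",
)

```text
t: 18.85
eef_pos: [0.4902, -0.2624, 0.1986]
ee_rot: [[-0.984, 0.178, -0.0], [0.178, 0.984, 0.0], [0.0, -0.0, -1.0]]
wrist_force: [-0.6, 0.8, -3.0]
grip_width: 0.0355
finger_force: 41.7
```

Run:
```python
from h import *
s=st(); snap('scene','s5'); snap('side','e5'); p=np.array(s['eef_pos']); R=np.array(s['ee_rot'])
for n in ('s5','e5'):
    q=load(n); print(n,'tool-projected slot',proj(q,[p+R@[.0015-.033,.0012,.1725+0]]).round(1))
e=load('s5')['im'][190:270,250:350,::-1]; f=load('e5')['im'][140:200,235:325,::-1]
cv2.imwrite('pics/m5.png',np.hstack([cv2.resize(e,(400,320),interpolation=3),cv2.resize(f,(400,320),interpolation=3)]))
```

```text
{'t': 18.85, 'joints': [-33.4438, 12.1421, 102.7606, -0.0025, 65.102, -113.1964], 'eef_pos': [0.4902, -0.2624, 0.1986], 'ee_rot': [[-0.9841, 0.1779, -0.0001], [0.1779, 0.9841, 0.0], [0.0001, -0.0, -1.0]], 'wrist_force': [-0.5552, 0.82, -2.9548], 'moment': [-0.0234, 0.0401, -0.0243], 'grip_width': 0.0355, 'finger_force': 41.7304}
s5 tool-projected slot [[300.9 226.9]]
e5 tool-projected slot [[276.8 170.5]]
```

View pics/m5.png

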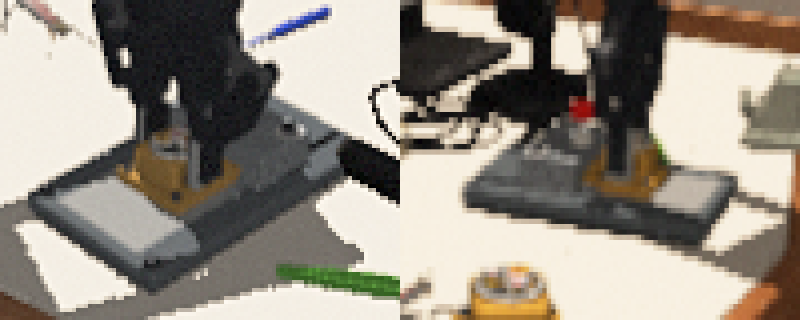

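The scene panel (left) shows the carrier level on the bed with its nose under the overhang. The side panel shows the knob at (582,108), just ahead of the fingers with room to spare.

Request:
play_rows(
  plan="-0.0005 0 0 0 0 0 0.02;-0.001 0 0 0 0 0 0.02;-0.0015 0 0 0 0 0 0.02;-0.002 0 0 0 0 0 0.02;-0.002 0 0 0 0 0 0.02;-0.002 0 0 0 0 0 0.02;-0.002 0 0 0 0 0 0.02;-0.002 0 0 0 0 0 0.02",
)

```text
t: 19.75
eef_pos: [0.4922, -0.2627, 0.1987]
ee_rot: [[-0.984, 0.178, -0.0], [0.178, 0.984, 0.0], [0.0, 0.0, -1.0]]
wrist_force: [0.2, -0.0, -3.2]
grip_width: 0.0356
finger_force: 41.7
```

Request:
play_rows(
  plan="-0.0002 0 0 0 0 0 0.02;-0.0004 0 0 0 0 0 0.02;-0.0006 0 0 0 0 0 0.02;-0.0008 0 0 0 0 0 0.02;-0.001 0 0 0 0 0 0.02;-0.001 0 0 0 0 0 0.02;-0.001 0 0 0 0 0 0.02;-0.001 0 0 0 0 0 0.02",
)

```text
t: 20.55
eef_pos: [0.4931, -0.2629, 0.1987]
ee_rot: [[-0.984, 0.178, -0.0], [0.178, 0.984, -0.0], [0.0, -0.0, -1.0]]
wrist_force: [1.0, -0.3, -3.7]
grip_width: 0.0352
finger_force: 41.7
```

Request:
play_rows(
  plan="-0.0002 0 0 0 0 0 0.02;-0.0004 0 0 0 0 0 0.02;-0.0006 0 0 0 0 0 0.02;-0.0008 0 0 0 0 0 0.02;-0.001 0 0 0 0 0 0.02;-0.001 0 0 0 0 0 0.02;-0.001 0 0 0 0 0 0.02;-0.001 0 0 0 0 0 0.02",
  force=20,
)

```text
t: 21.35
eef_pos: [0.4941, -0.2631, 0.1987]
ee_rot: [[-0.984, 0.178, -0.0], [0.178, 0.984, 0.0], [0.0, 0.0, -1.0]]
wrist_force: [-0.3, -0.2, -2.7]
grip_width: 0.0355
finger_force: 41.7
```

Request:
play_rows(
  plan="-0.0001 0 0 0 0 0 0.02;-0.0002 0 0 0 0 0 0.02;-0.0003 0 0 0 0 0 0.02;-0.0004 0 0 0 0 0 0.02;-0.0005 0 0 0 0 0 0.02;-0.0006 0 0 0 0 0 0.02;-0.0006 0 0 0 0 0 0.02;-0.0006 0 0 0 0 0 0.02",
)

```text
t: 22.15
eef_pos: [0.4947, -0.2632, 0.1987]
ee_rot: [[-0.984, 0.178, 0.0], [0.178, 0.984, 0.0], [-0.0, 0.0, -1.0]]
wrist_force: [-0.4, 0.1, -2.8]
grip_width: 0.0351
finger_force: 41.7
```

Request:
play_rows(
  plan="-0.0001 0 0 0 0 0 0.02;-0.0002 0 0 0 0 0 0.02;-0.0003 0 0 0 0 0 0.02;-0.0004 0 0 0 0 0 0.02;-0.0005 0 0 0 0 0 0.02;-0.0006 0 0 0 0 0 0.02;-0.0006 0 0 0 0 0 0.02;-0.0006 0 0 0 0 0 0.02",
)

```text
t: 22.95
eef_pos: [0.4953, -0.2633, 0.1987]
ee_rot: [[-0.984, 0.178, -0.0], [0.178, 0.984, -0.0], [0.0, -0.0, -1.0]]
wrist_force: [-1.0, 0.1, -2.4]
grip_width: 0.0351
finger_force: 41.7
```

Request:
play_rows(
  plan="-0.0001 0 0 0 0 0 0.02;-0.0002 0 0 0 0 0 0.02;-0.0003 0 0 0 0 0 0.02;-0.0004 0 0 0 0 0 0.02;-0.0005 0 0 0 0 0 0.02;-0.0006 0 0 0 0 0 0.02;-0.0006 0 0 0 0 0 0.02;-0.0006 0 0 0 0 0 0.02",
)

```text
t: 23.75
eef_pos: [0.4959, -0.2634, 0.1987]
ee_rot: [[-0.984, 0.178, 0.0], [0.178, 0.984, -0.0], [-0.0, -0.0, -1.0]]
wrist_force: [0.2, -1.0, -3.5]
grip_width: 0.0352
finger_force: 41.7
```

Request:
play_rows(
  plan="-0.0001 0 0 0 0 0 0.02;-0.0002 0 0 0 0 0 0.02;-0.0003 0 0 0 0 0 0.02;-0.0004 0 0 0 0 0 0.02;-0.0005 0 0 0 0 0 0.02;-0.0006 0 0 0 0 0 0.02;-0.0006 0 0 0 0 0 0.02;-0.0006 0 0 0 0 0 0.02",
)

```text
t: 24.55
eef_pos: [0.4965, -0.2635, 0.1987]
ee_rot: [[-0.984, 0.178, -0.0], [0.178, 0.984, -0.0], [0.0, -0.0, -1.0]]
wrist_force: [0.0, 0.3, -2.6]
grip_width: 0.0355
finger_force: 41.7
```

Request:
play_rows(
  plan="-0.0001 0 0 0 0 0 0.02;-0.0002 0 0 0 0 0 0.02;-0.0003 0 0 0 0 0 0.02;-0.0004 0 0 0 0 0 0.02;-0.0005 0 0 0 0 0 0.02;-0.0006 0 0 0 0 0 0.02;-0.0006 0 0 0 0 0 0.02;-0.0006 0 0 0 0 0 0.02",
)

```text
t: 25.35
eef_pos: [0.4971, -0.2636, 0.1987]
ee_rot: [[-0.984, 0.178, -0.0], [0.178, 0.984, 0.0], [0.0, 0.0, -1.0]]
wrist_force: [0.0, 0.4, -2.7]
grip_width: 0.0354
finger_force: 41.7
```

Request:
play_rows(
  plan="-0.0001 0 0 0 0 0 0.02;-0.0002 0 0 0 0 0 0.02;-0.0003 0 0 0 0 0 0.02;-0.0004 0 0 0 0 0 0.02;-0.0005 0 0 0 0 0 0.02;-0.0006 0 0 0 0 0 0.02;-0.0006 0 0 0 0 0 0.02;-0.0006 0 0 0 0 0 0.02",
)

```text
t: 26.15
eef_pos: [0.4977, -0.2637, 0.1987]
ee_rot: [[-0.984, 0.178, -0.0], [0.178, 0.984, 0.0], [0.0, 0.0, -1.0]]
wrist_force: [0.7, 0.4, -3.1]
grip_width: 0.0351
finger_force: 41.7
```

Request:
play_rows(
  plan="-0.0001 0 0 0 0 0 0.02;-0.0002 0 0 0 0 0 0.02;-0.0003 0 0 0 0 0 0.02;-0.0004 0 0 0 0 0 0.02;-0.0005 0 0 0 0 0 0.02;-0.0006 0 0 0 0 0 0.02;-0.0006 0 0 0 0 0 0.02;-0.0006 0 0 0 0 0 0.02",
)

```text
t: 26.95
eef_pos: [0.4981, -0.2638, 0.1986]
ee_rot: [[-0.984, 0.178, -0.001], [0.178, 0.984, 0.0], [0.001, 0.0, -1.0]]
wrist_force: [-3.5, 0.9, -1.1]
grip_width: 0.0353
finger_force: 42.2
```

Request:
play_rows(
  plan="-0.0001 0 0 0 0 0 0.02;-0.0002 0 0 0 0 0 0.02;-0.0002 0 0 0 0 0 0.02;-0.0002 0 0 0 0 0 0.02;-0.0002 0 0 0 0 0 0.02;-0.0002 0 0 0 0 0 0.02;-0.0002 0 0 0 0 0 0.02;-0.0002 0 0 0 0 0 0.02",
)

```text
t: 27.75
eef_pos: [0.4981, -0.2638, 0.1985]
ee_rot: [[-0.984, 0.178, -0.001], [0.178, 0.984, 0.0], [0.001, 0.0, -1.0]]
wrist_force: [-5.8, 0.8, -0.4]
grip_width: 0.0356
finger_force: 42.5
```

Home: force climbs while the position stays put. I lower the last fraction, then release.

Request:
play_rows(
  plan="0 0 0.0001 0 0 0 0.02;0 0 0.0002 0 0 0 0.02;0 0 0.0003 0 0 0 0.02;0 0 0.0003 0 0 0 0.02;0 0 0.0003 0 0 0 0.02;0 0 0.0003 0 0 0 0.02;0 0 0.0003 0 0 0 0.02;0 0 0.0003 0 0 0 0.02",
)

```text
t: 28.55
eef_pos: [0.4981, -0.2638, 0.1985]
ee_rot: [[-0.984, 0.178, -0.001], [0.178, 0.984, 0.0], [0.001, 0.0, -1.0]]
wrist_force: [-7.4, 2.0, 3.0]
grip_width: 0.035
finger_force: 43.1
```

Request:
play_rows(
  plan="0 0 0 0 0 0 0.04;0 0 0 0 0 0 0.05;0 0 0 0 0 0 0.065;0 0 0 0 0 0 0.065;0 0 -0.01 0 0 0 0.065;0 0 -0.03 0 0 0 0.065;0 0 -0.06 0 0 0 0.065;0 0 -0.08 0 0 0 0.065",
)

```text
t: 29.35
eef_pos: [0.4989, -0.2641, 0.2812]
ee_rot: [[-0.984, 0.178, 0.002], [0.178, 0.984, -0.001], [-0.002, -0.001, -1.0]]
wrist_force: [0.1, -0.4, -0.6]
grip_width: 0.0653
finger_force: 0.0
```

Run:
```python
from h import *
s=st(); p0=np.array([.4981,-.2638]); 
# pin along +axis 31.5mm from TCP at release
snap('wrist','w6',scale=1.5); snap('scene','s6'); snap('side','e6')
d=load('w6'); u=np.array([.984,-.178]); print('pred knob',p0+.0315*u, proj(d,[[*(p0+.0315*u),.071]])*1.5)
```

```text
{'t': 29.35, 'joints': [-33.1019, 7.2683, 98.7203, 0.0026, 73.8759, -112.8603], 'eef_pos': [0.4989, -0.2641, 0.2812], 'ee_rot': [[-0.9841, 0.1778, 0.002], [0.1778, 0.9841, -0.0013], [-0.0022, -0.0009, -1.0]], 'wrist_force': [0.0737, -0.4039, -0.6131], 'moment': [-0.0322, -0.0282, 0.0066], 'grip_width': 0.0653, 'finger_force': 0.0}
pred knob [ 0.529096 -0.269407] [[381.16444842 390.39973255]]
```

View pics/w6.png

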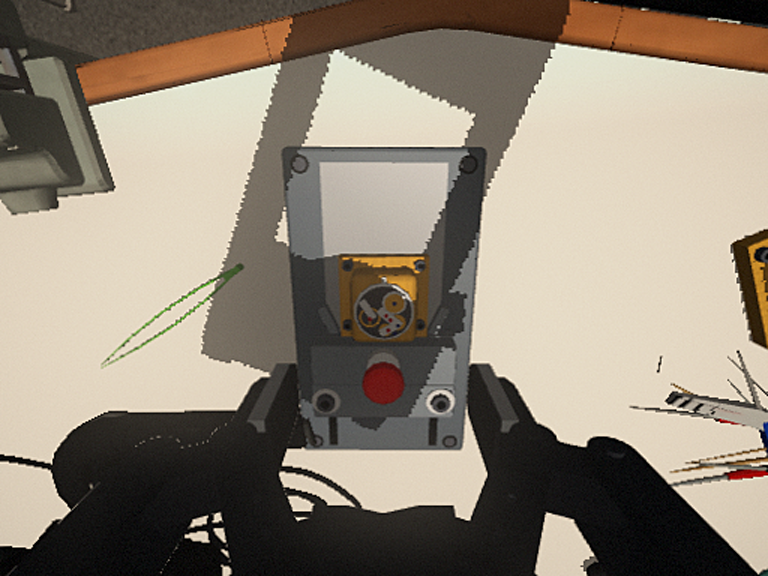

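The picture shows the carrier under the block, tail edge at row 256, the knob at (383,382) and the overhang front edge at about row 345. I check the tail-to-knob distance, which should be 58 mm when home.

Run:
```python
from h import *
d=load('w6'); s=robot.read_state(); R=np.array(s['ee_rot']); p=np.array(s['eef_pos'])
U=lambda q,z:((unproj(d,np.array(q)/1.5,z)-p)@R).round(4).tolist()
h=cv2.cvtColor(d['im'],cv2.COLOR_RGB2HSV); m=((((h[...,0]<6)|(h[...,0]>174))&(h[...,1]>150)).astype(np.uint8))
k,l,t,c=cv2.connectedComponentsWithStats(m); j=min(range(1,k),key=lambda j:np.hypot(*(c[j]-[255,255]))); print(t[j],c[j]*1.5)
print('knob',U([c[j]*1.5],.069),'tail',U([(340,256),(428,256)],.018),'end',U([(385,148)],.01),'mov',U([(385,311)],.053), 'knob width px at 71', U([(362,383),(404,383)],.067))
K=unproj(d,[c[j]],.069)[0]; print(K)
X,f=tri(*sum([[load(n),cc] for n,cc in (('w6',c[j]),('s3',np.array([305.6,213.4])))],[])); print(X)
X[2]=0; go([K[0],K[1],.26])
```

```text
[242 242  27  28 598] [382.66304348 382.77591973]
knob [[-0.0261, 0.0015, 0.2121]] tail [[0.028, -0.0235, 0.2629], [0.0281, 0.0281, 0.2628]] end [[0.0877, 0.0028, 0.2706]] mov [[0.007, 0.0027, 0.228]] knob width px at 71 [[-0.0274, -0.0092, 0.2141], [-0.0274, 0.0125, 0.2141]]
[ 0.52607434 -0.26808948  0.069     ]
[ 0.5315326  -0.26923737  0.06046604]
shift [-0.0269  0.0012  0.0211] rot [0. 0. 0.] deg 0.0
```

Wrist-measured distance is no longer than 58 mm, so the carrier is not short of home, in line with the stop felt. Now the closed fingers go over the knob.

Request:
play_rows(
  plan="-0.01 0.001 0 0 0 0 0.04;-0.02 0.001 0 0 0 0 0.02;-0.03 0.001 0 0 0 0 0;-0.03 0.001 0 0 0 0 0;-0.03 0.001 0 0 0 0 0;-0.03 0.001 0 0 0 0 0;-0.03 0.001 0.01 0 0 0 0;-0.03 0.001 0.02 0 0 0 0",
)

```text
t: 30.3
eef_pos: [0.528, -0.2683, 0.2578]
ee_rot: [[-0.984, 0.178, 0.0], [0.178, 0.984, -0.0], [-0.0, -0.0, -1.0]]
wrist_force: [0.1, -0.3, -0.2]
grip_width: -0.0001
finger_force: 0.0
```

Request:
play_rows(
  plan="0 0 0.003 0 0 0 0;0 0 0.005 0 0 0 0;0 0 0.007 0 0 0 0;0 0 0.009 0 0 0 0;0 0 0.011 0 0 0 0;0 0 0.013 0 0 0 0;0 0 0.013 0 0 0 0;0 0 0.013 0 0 0 0",
)

```text
t: 31.1
eef_pos: [0.5282, -0.2682, 0.2454]
ee_rot: [[-0.984, 0.178, 0.0], [0.178, 0.984, -0.0], [-0.0, -0.0, -1.0]]
wrist_force: [0.4, 0.2, -0.4]
grip_width: 0.0001
finger_force: 0.0
```

Request:
play_rows(
  plan="0 0 0.001 0 0 0 0;0 0 0.002 0 0 0 0;0 0 0.003 0 0 0 0;0 0 0.004 0 0 0 0;0 0 0.005 0 0 0 0;0 0 0.006 0 0 0 0;0 0 0.006 0 0 0 0;0 0 0.006 0 0 0 0",
)

```text
t: 31.9
eef_pos: [0.5282, -0.2682, 0.2393]
ee_rot: [[-0.984, 0.178, 0.0], [0.178, 0.984, -0.0], [-0.0, -0.0, -1.0]]
wrist_force: [1.4, -0.7, 0.6]
grip_width: -0.0001
finger_force: 0.8
```

Request:
play_rows(
  plan="0 0 0.0007 0 0 0 0;0 0 0.0014 0 0 0 0;0 0 0.002 0 0 0 0;0 0 0.0025 0 0 0 0;0 0 0.003 0 0 0 0;0 0 0.0035 0 0 0 0;0 0 0.004 0 0 0 0;0 0 0.0045 0 0 0 0",
)

```text
t: 32.7
eef_pos: [0.5282, -0.2683, 0.2349]
ee_rot: [[-0.984, 0.178, 0.0], [0.178, 0.984, -0.0], [-0.0, -0.0, -1.0]]
wrist_force: [1.2, -0.5, 2.7]
grip_width: -0.0001
finger_force: 1.5
```

Request:
play_rows(
  plan="0 0 0.0003 0 0 0 0;0 0 0.0006 0 0 0 0;0 0 0.0008 0 0 0 0;0 0 0.001 0 0 0 0;0 0 0.0012 0 0 0 0;0 0 0.0012 0 0 0 0;0 0 0.0012 0 0 0 0;0 0 0.0012 0 0 0 0",
)

```text
t: 33.5
eef_pos: [0.5283, -0.2683, 0.2342]
ee_rot: [[-0.984, 0.178, 0.0], [0.178, 0.984, -0.0], [-0.0, -0.0, -1.0]]
wrist_force: [-0.4, -0.8, 7.5]
grip_width: -0.0001
finger_force: 3.3
```

Request:
play_rows(
  plan="0 0 0.0002 0 0 0 0;0 0 0.0004 0 0 0 0;0 0 0.0005 0 0 0 0;0 0 0.0005 0 0 0 0;0 0 0.0005 0 0 0 0;0 0 0.0005 0 0 0 0;0 0 0.0005 0 0 0 0;0 0 0.0005 0 0 0 0",
)

```text
t: 34.3
eef_pos: [0.5283, -0.2683, 0.2341]
ee_rot: [[-0.984, 0.178, 0.0], [0.178, 0.984, -0.0], [-0.0, -0.0, -1.0]]
wrist_force: [-0.6, -0.4, 10.7]
grip_width: -0.0004
finger_force: 5.0
```

Bottomed at the expected height: fingertips at 61 mm and the force rising against a hard stop. I retract and verify.

Request:
play_rows(
  plan="0 0 -0.01 0 0 0 0;0 0 -0.03 0 0 0 0;0 0 -0.06 0 0 0 0;0.02 0 -0.09 0 0 0 0;0.03 0 -0.1 0 0 0 0.04;0.03 0 -0.1 0 0 0 0.08;0.03 0 -0.1 0 0 0 0.08;0.03 0 -0.1 0 0 0 0.08",
)

```text
t: 35.1
eef_pos: [0.4985, -0.2626, 0.3316]
ee_rot: [[-0.984, 0.178, -0.002], [0.178, 0.984, 0.001], [0.002, 0.001, -1.0]]
wrist_force: [-0.1, -0.2, -0.2]
grip_width: 0.0583
finger_force: 0.0
```

Run:
```python
from h import *
st()
snap('wrist','w7'); snap('scene','s7'); snap('side','e7')
B=lambda n,a,b,c,e,w,h:cv2.resize(load(n)['im'][b:e,a:c,::-1],(w,h),interpolation=3)
cv2.imwrite('pics/m7.png',np.hstack([B('w7',180,120,340,320,400,500),np.vstack([B('s7',250,190,350,270,400,250),B('e7',235,140,325,200,400,250)])]))
```

```text
{'t': 35.1, 'joints': [-32.9969, 4.5363, 96.1384, 0.0073, 79.4674, -112.7541], 'eef_pos': [0.4985, -0.2626, 0.3316], 'ee_rot': [[-0.9841, 0.1778, -0.002], [0.1778, 0.9841, 0.0015], [0.0022, 0.0011, -1.0]], 'wrist_force': [-0.0622, -0.1978, -0.1753], 'moment': [0.0316, 0.0537, 0.0421], 'grip_width': 0.0583, 'finger_force': 0.0}
```

View pics/m7.png

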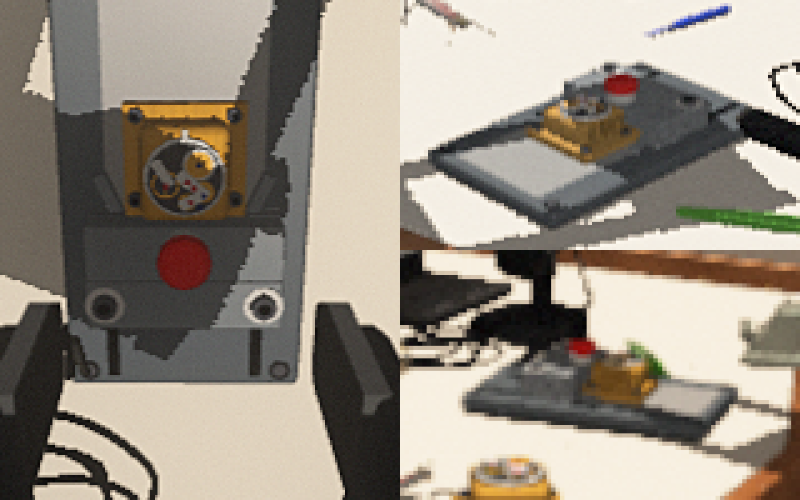

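The knob sits low on the block in all views: (185,262) wrist, (622,88) scene, (582,347) side. The carrier lies flat under the overhang and the gripper is clear.

```bash
python3 -c "
from workcell import robot
print(robot.hand_in())"
```

```text
the job is handed in; nothing more can be done
None
```

The job is handed in: the small brass carrier is fully home against the stop (pushed with at most about 8 N), the locking pin is pressed all the way down through its slot, and nothing else on the bench was touched.

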